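# Fit and lock the two interlocking gate masks of a film-scanning carrier

## Robot

A 6-joint arm with a two-finger parallel gripper is mounted at the origin on a cart in front of the work surface, level with it; the furniture and walls round the work are solid. World frame = base frame: x ahead of the robot, y to its left, z up, the work surface at z = 0. Lengths are in m, angles in rad, forces in N, time in s.
With the tool pointing down it reaches from about 0.275 to 0.875 m from the base axis. Payload 12.5 kg.
Tool frame: the origin (TCP) lies on the centre line of the jaws, within the pads' length; the fingertips stand r.finger_overhang ahead of it and the grasp point (between the pads) lies 3 mm ahead of it (r.finger_overhang is the distance from the TCP to the fingertips, in m); z points along the fingers, y is the line along which they close (so a half turn about z gives the same grasp; the last joint's range is limited). The gripper opens to 85 mm and grips with 20 to 120 N. Pads are 22 mm wide; open, the fingers measure 114 mm over their backs; the gripper's body (76 mm by 85 mm) begins 54 mm behind the grasp point. The pads swing forward as they close: fully open they stand 13 mm farther back than shut.
Start: joints at [-1.276, 0.351, 1.652, -0, 1.139, -0.085], TCP at [0.204, -0.511, 0.253] pointing down, gripper open.
Joint ranges: [-2.75, 2.75], [-0.79, 2.1], [0.01, 2.65], [-1.57, 4.71], [0.07, 3.14], [-2.87, 2.87]. Speed limits (rad/s): [2.22, 2.22, 2.79, 3.14, 3.14, 3.14].

## Interface

Orientations are given as a unit quaternion [x, y, z, w].
In Python, from cell import r, optics gives the robot as it stands. The module is installed in compiled form; this text tells all that it offers. Calls block until the motion is done:
- r.move_to(position, orientation): joint-space move of the TCP to a pose.
- r.move_linear(position, rot=None, vel=0.15): straight line of the TCP; rot=None keeps the orientation; vel is the mean speed in m/s.
- r.set_joints(angles): joint-space move.
- r.set_gripper(opening, squeeze=None): opening from 0.0 (shut) to 1.0 (fully open); squeeze is the grip in N (None keeps the last); returns when the fingers have stopped.
- r.sleep(seconds).
- r.inverse_kinematics(position, orientation): joint angles nearest the present ones, or None.
- optics.get_image(name): name is "side" or "top"; returns a dict with "pixels" (384x512x3 uint8, red, green, blue), "depth" (384x512 float32, m along the optical axis (not along the pixel's ray), 0 where there is no reading), "fx", "fy", "cx", "cy" (pixels), "camera_from_world" (4x4, takes a point from world to camera coordinates). Camera axes: x right, y down, z forward; pixel columns grow to the right and rows downward; lengths in m; the calibration is good to about 2 mm. A picture is of the moment at which its call begins.
A pose or a line that the arm cannot do raises r.PlanningError and nothing moves.
- r.hand_in(): hands the job in; it is judged then, once.
Readings, each from a call of its own:
- r.current_t(): time.
- r.current_q(): joint angles.
- r.current_qvel(): joint speeds.
- r.current_effort(): joint torques, N m.
- r.current_tool_pos(): TCP position.
- r.current_ee_rot(): TCP orientation.
- r.current_contact_force(): force on the tool from outside, world axes, zero at the start.
- r.current_torque(): the same for the moment, N m.
- r.current_opening(): opening from 0.0 (shut) to 1.0 (fully open).
- r.current_finger_force(): force on a finger pad.
Only numpy, scipy, OpenCV 4.12 (cv2) and the standard library are available. Lean on these libraries where they do the work, as an engineer would, in place of code of your own. Each camera call takes 0.05 s, during which the arm holds its last target. There are 200 camera calls.

## Task

Get the film-scanning carrier ready for the copy stand: lay the L-shaped mask with the blue grip in the carrier's pocket, then the one with the orange grip, hooking its tongue under the lip of the rail before swinging it down over the keys of the first, so that both lie flat and fully home round the opal glass. Then turn the black quarter-turn fastener clockwise until its spring-loaded brass wing drops into the groove of the orange-grip mask. Do not disturb the lens, the loupe and the specimen dish on the desk.

Things in the scene. Friction and masses are not known exactly. Their poses are not given: they have to be found in the camera images.
- carrier: Black tray, 130 x 152 x 14 mm, fixed to the desk. Origin: underside, at the pocket's centre; z up. Coordinates below are mm in this frame. Base plate x -56..74, y -76..76; pocket x -42..42, y -60..60, floor at z 5. Rail tops at z 14, bevelled 2 mm towards the pocket; rails only z 10 high at the corner +x, -y, under the fastener's wing. Seated masks have 1 mm to spare all round
- glass (a point): Centre of the top of the opal glass block on the pocket floor, carrier (0, 0, 10): x -17..17, y -27..27, z 5..10, bevelled 2 mm. The two masks together surround it with 1 mm to spare
- lip (a point): Middle of the mouth of the slot for mask_b's tongue, carrier (-42, -18, 5). The -x rail overhangs there as a lip, z 11..14, over y -46..10; the slot under it is 6 mm high (z 5..11) and 7 mm deep (x -49..-42)
- mask_a: Aluminium L-shaped plate with a blue grip, 9 mm thick, about 85 g. Origin: underside, below the grip's centre; axes as the carrier's when seated. Grip 22 mm (x) by 10 mm (y), z 9..33; grasp across the 10 mm. Own x, y in mm: bar x -11.5..11.5, y -50.5..35; arm x -46..-11.5, y 4..35; keys 4 mm high at its two ends: x -53.5..-46, y 14..28 and x -4.5..5.5, y -58..-50.5. Goes in flat from above
- mask_b: Aluminium L-shaped plate with an orange grip, 9 mm thick, about 115 g. Origin: underside, below the grip's centre; axes as the carrier's when seated. Grip 22 mm (x) by 10 mm (y), z 9..33; grasp across the 10 mm. Own x, y in mm: bar x -11.5..11.5, y -41..77; arm x 11.5..70.5, y -41..-10. Rebates 5 mm high under it fit over mask_a's keys with 1.8 mm to spare
- tongue (a point): Middle of the lower tip edge of mask_b's tongue, own (-17, 0, 0): tongue x -17..-11.5, y -26..26, 3.5 mm high from the underside. With it mask_b cannot go in flat: tilt it about 0.4 rad with its -x edge low, slide the tongue under the lip towards -x till the plate's edge stops at the rail, then swing the +x end down
- groove (a point): Middle of the groove floor in the top of mask_b's arm end, own (63.5, -26, 6): groove along x, 10 mm wide, 3 mm deep, open at the end; a ramp on its -y side lifts the fastener's wing up and into it
- seat_a (a point): Where mask_a's origin lies when seated: on the pocket floor, carrier (29.5, 24, 5); axes as the carrier's
- seat_b (a point): Where mask_b's origin lies when seated: on the pocket floor, carrier (-29.5, -18, 5); axes as the carrier's
- fastener (a joint): Angle of the quarter-turn fastener (rad) about the vertical through carrier (60, -44), growing clockwise seen from above. 0: wing points to the carrier's -y, clear of the pocket; 1.571: wing points to -x over mask_b's arm; stop at 1.62. Friction 0.02 N m, about 0.12 N m where the wing climbs the ramp (from about 0.8 rad on); stays where it is left
- pawl (a joint): Height of the fastener's brass wing above its rest (m), pressed down by a spring with 3 to 5 N: 0 when free, about 0.003 riding on top of mask_b, 0.0003 to 0.0006 in the groove of a fully seated mask_b. The wing is 8 mm thick, reaches 29 mm from the axis; its underside rests 10.4 mm above the carrier's underside
- knob_grip (a point): Centre of the fastener's black knob bar, on its axis, carrier z 32. The bar is 30 mm long (this point's y, which turns with it; in line with the wing), 12 mm wide (its x; grasp across it), carrier z 22..42
- spare_lens: Bystander: black spare lens standing on the desk, 66 mm across, 63 mm high; origin at the centre of its underside
- loupe: Bystander: black loupe standing on the desk, 41 mm across, 38 mm high; origin at the centre of its underside
- petri_dish: Bystander: clear dish with pinned insects, 90 mm across, 16 mm high; origin at the centre of its underside

How it is judged:
On the way, in this order (a step that is already met when the one before it is completed fails the run):
1. the mask with the blue grip lies flat and home in the pocket (horizontal distance between mask_a and seat_a below 0.003 m and z of mask_a in the frame of carrier between 0.0035 and 0.0065 m and angle between mask_a's own z axis and vertical below 0.03 rad and angle between the x axis of mask_a and the x axis of carrier, either way round below 0.05 rad), for 0.2 s.
2. the mask with the orange grip lies flat and home in the pocket, its tongue under the lip (all of step 1 and horizontal distance between mask_b and seat_b below 0.003 m and z of mask_b in the frame of carrier between 0.0035 and 0.0065 m and angle between mask_b's own z axis and vertical below 0.03 rad and angle between the x axis of mask_b and the x axis of carrier, either way round below 0.05 rad), for 0.2 s.
At the end, for the whole second after the job is handed in: Both masks lie in the pocket at rest: each origin within 3 mm of its seat in plan and 1.5 mm in height, tilted less than 0.03 rad and turned less than 0.05 rad to the carrier; the fastener is turned past 1.38 rad and its wing has dropped into the groove (pawl below 1.8 mm) (all of step 2 and value of joint fastener above 1.38 rad and value of joint pawl below 0.0018 m and linear speed of each of mask_a, mask_b below 0.02 m/s); the robot touches nothing.
It fails at once if the spare lens is moved by more than 15 mm (distance of spare_lens from where it was at the start of the episode above 0.015 m).
It fails at once if the loupe is moved by more than 15 mm (distance of loupe from where it was at the start of the episode above 0.015 m).
It fails at once if the specimen dish is moved by more than 15 mm (distance of petri_dish from where it was at the start of the episode above 0.015 m).
It also fails if it takes over 72 s, if anything falls off the work surface, if the arm or the gripper's body presses on something with over 40 N, if the wrist force passes 120 N, or if a joint passes its speed limit or range.

## Working session

There is one attempt and no reset: what is moved stays moved. The work goes in short steps, each a Python script; the robot and the scene stay as the last script left them, time stands still between calls to the robot, and variables do not carry over. Pictures are saved under pics/ and viewed, at most 11 in all, crops included, and the job is handed in when it is done.

```bash
mkdir -p pics; cat > h.py <<'E'
from cell import r, optics
import numpy as np, cv2
from scipy.spatial.transform import Rotation as R
def shot(n,f):
    d=optics.get_image(n); np.savez('pics/'+f+'.npz',**d); cv2.imwrite('pics/'+f+'.png',d['pixels'][:,:,::-1]); return d
def load(f): return dict(np.load('pics/'+f+'.npz'))
def world(d,u,v,z=None):
    T=np.linalg.inv(d['camera_from_world']); ray=np.array([(u-d['cx'])/d['fx'],(v-d['cy'])/d['fy'],1.])
    D=T[:3,:3]@ray
    s=d['depth'][int(round(v)),int(round(u))] if z is None else (z-T[2,3])/D[2]
    return T[:3,3]+s*D
def cloud(d):
    v,u=np.mgrid[:384,:512]; s=d['depth']; p=np.stack([(u-d['cx'])/d['fx']*s,(v-d['cy'])/d['fy']*s,s],-1)
    T=np.linalg.inv(d['camera_from_world']); return p@T[:3,:3].T+T[:3,3]
E
python3 - <<'E'
from h import *
for n in('top','side'):
    d=shot(n,n+'0'); T=np.linalg.inv(d['camera_from_world']); print(n,d['fx'],T.round(3))
    cv2.imwrite(f'pics/{n}0b.png',cv2.resize(d['pixels'][:,:,::-1],(800,600),interpolation=cv2.INTER_CUBIC))
print(r.finger_overhang,r.current_t(),r.current_ee_rot())
E
```

```text
top 352.0221867173715 [[ 0.003 -0.987  0.164  0.467]
 [-1.    -0.003 -0.001  0.163]
 [ 0.002 -0.164 -0.987  0.877]
 [ 0.     0.     0.     1.   ]]
side 481.262981990407 [[ 0.997 -0.056  0.061  0.521]
 [-0.083 -0.614  0.785 -0.782]
 [-0.006 -0.787 -0.617  0.784]
 [ 0.     0.     0.     1.   ]]
0.022 0.1 [ 9.82024883e-01  1.88750797e-01 -5.80959744e-05 -5.12751699e-04]
```

View pics/top0b.png

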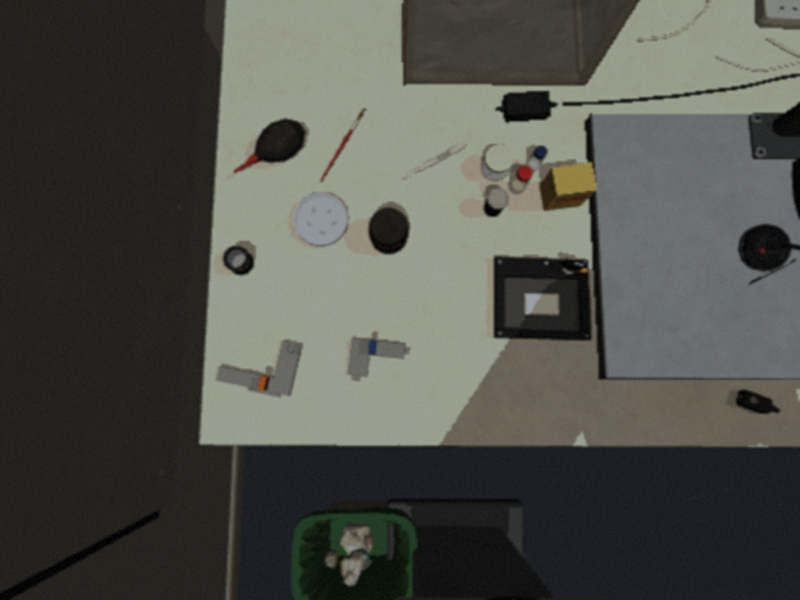

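View pics/side0b.png

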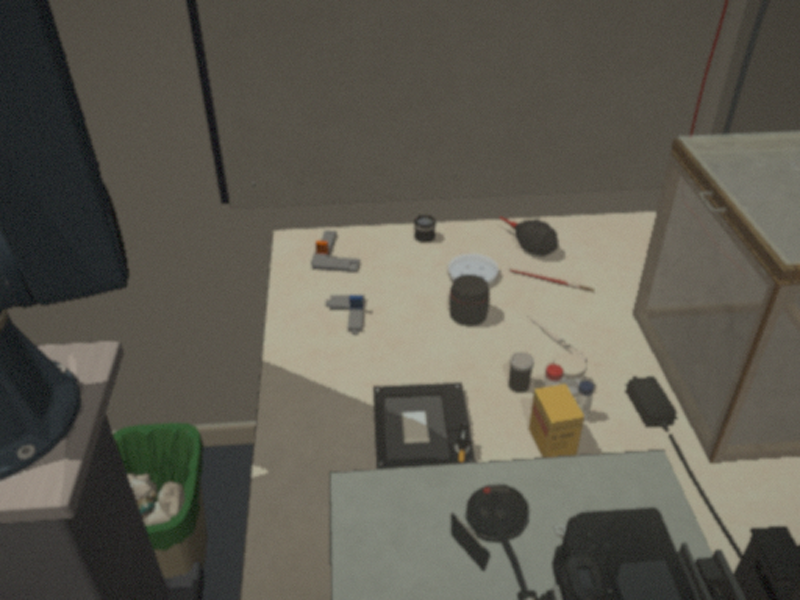

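The top view shows mask_b (orange, about 262,383 of 800x600), mask_a (blue, 373,347) and the carrier (543,297, with the fastener at 573,267). The carrier axes lie roughly along the world axes. I'll enlarge these areas next.

```bash
python3 - <<'E'
from h import *
d=load('top0');I=d['pixels'][:,:,::-1]
a=cv2.resize(I[205:265,130:270],None,fx=5.6,fy=5.6,interpolation=cv2.INTER_CUBIC)
b=cv2.resize(I[155:225,310:385],None,fx=8,fy=8,interpolation=cv2.INTER_CUBIC)
cv2.imwrite('pics/c1.png',cv2.convertScaleAbs(a,alpha=1.3)); cv2.imwrite('pics/c2.png',cv2.convertScaleAbs(b,alpha=2))
P=cloud(d)
for n,u,v in(('b',262,383),('a',373,347),('c',543,303),('desk',450,300),('fast',573,267),('lens',389,225),('loupe',238,258),('petri',322,218)): print(n,world(d,u*.64,v*.64).round(4))
q=P[205:265,130:270]; np.set_printoptions(linewidth=250)
print((P[210:255:3,138:266:4,2]*1000).round(0).astype(int))
print((P[160:220:3,312:382:3,2]*1000).round(0).astype(int))
E
```

```text
b [0.4733 0.3622 0.0304]
a [0.5283 0.1939 0.0328]
c [ 0.601  -0.076   0.0091]
desk [0.6066 0.0717 0.0013]
fast [ 0.6537 -0.1175  0.0371]
lens [0.7115 0.17   0.0678]
loupe [0.6664 0.4063 0.0372]
petri [0.7395 0.2798 0.0128]
[[ -2   0  -2   2  -1  -1  -4   4   0   2   2   1  -2   0   2  -1  -1   2   0  -1   0  -1   1  -1  -2  -3  -1   0   2   2  -1   0]
 [  1   0   1  -2  -1   0  -2   1   0   0   1   1   1   1  -1   1  -4   1   0  -1  -1   2   0   0   0   1   0   1  -1   3   2   0]
 [  0  -3   2   0   0  -3   1  -2  -1  -5   2  -1   0   1  -1  -4   0   0   1   0   0  -3  -2  -1  -1   2  -4   1   1   1  -1  -1]
 [ -2  -2  -1   0   2   1  -1   0   0   0  -1   9   6  -2   1   0   1  -1  -2   0  -2  -1  10   9   8  36  10  10  10  -1   3   0]
 [  0  -2  -1   0   3   0  -3  -1  -1   0  -2   8   7   9   1  -2  -2   2  -1   0   2   3  11  10  12  31  10  10   6   9   9   1]
 [  2  -2  -2   0  -2  -2  -2  -1   1   2  -3  10  11   9  -1   2   2   2  -2  -1  -1   2   8  10   9  33   7   9   9   8  12  -4]
 [ -1   2   1  -2  -2   1   0   1   2   0   6   9   8  11  -1  -1   0  -1   2  -1   1   2  
[... 2369 characters left out ...]
1   7]
 [  1  -1  12  14   5   3   5   7   9  11  12   9  12   9  12  10   8   4   3   8  14  14   1   4]
 [  1  -2  16  13   8   5   7   6   5   5   6   5   9   5   6   6   6   3   4   3  13  16  15   5]
 [ -3   3  15  14   6   7   7   7   6   3   6   5   4   3   6   6   5   5   5   4  14  13  15   2]
 [  3   1  12  11   4   6   1   5   6   7   3   6   4   5   3   6   6   4   5   6  10  13  16   0]
 [  2   1  15  13  14  11  15  15  17  12  16  13  15  14  12  14  17  15   4   2  15  15  11   0]
 [ -1   0  13  15  16  13  13  15  11  11  15  15  16  15  15  14  14  15  15  12  14  13  13   0]
 [  0   2  -2  -1  -2  -2   2   1   0  -2  -4  -2   1  -2   2   0   0   5   6  10  13  16  15  -3]]
```

View pics/c1.png

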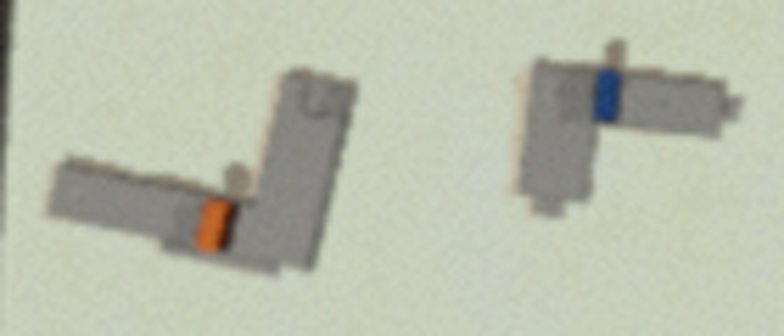

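View pics/c2.png

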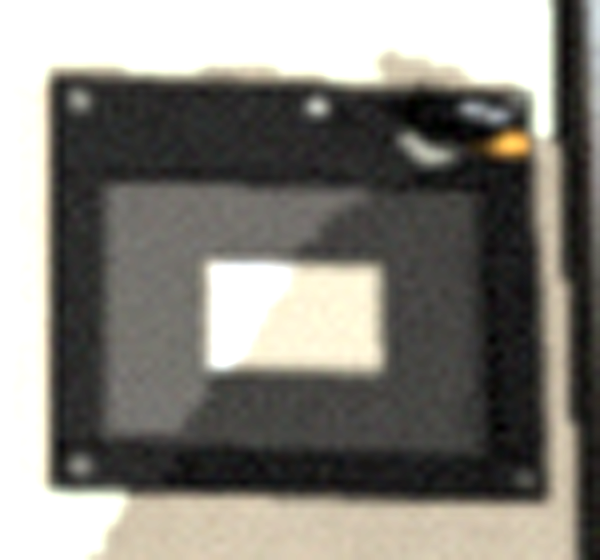

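c1 shows mask_b with its grip at about (213,226) and mask_a at (607,96), both nearly carrier-aligned; mask_b is turned by about -10°. c2 shows the carrier outline from (50,72) to (545,497), the glass at (205–382, 262–372) and the fastener's wing (orange) at (508,143). I'll fit poses by matching rendered silhouettes in both cameras.

```bash
cat > fit.py <<'E'
from h import *
from scipy.optimize import minimize
def box(x0,x1,y0,y1,z0,z1): return np.array([[x,y,z] for x in(x0,x1) for y in(y0,y1) for z in(z0,z1)])/1000.
A=[box(-11.5,11.5,-50.5,35,0,9),box(-46,-11.5,4,35,0,9),box(-53.5,-46,14,28,0,4),box(-4.5,5.5,-58,-50.5,0,4),box(-11,11,-5,5,9,33)]
B=[box(-11.5,11.5,-41,77,0,9),box(11.5,70.5,-41,-10,0,9),box(-17,-11.5,-26,26,0,3.5),box(-11,11,-5,5,9,33)]
C=[box(-56,74,-76,76,0,10),box(-56,40,-76,76,10,14),box(-56,74,-40,76,10,14)]
G=[box(-17,17,-27,27,9.9,10)]
S=4
def ren(d,parts,p,z0,win):
    u0,u1,v0,v1=win; im=np.zeros(((v1-v0)*S,(u1-u0)*S),np.uint8)
    Rz=R.from_euler('z',p[2]).as_matrix(); T=d['camera_from_world']
    for b in parts:
        w=b@Rz.T+[p[0],p[1],z0]; c=w@T[:3,:3].T+T[:3,3]
        uv=np.stack([c[:,0]/c[:,2]*d['fx']+d['cx']-u0+.5,c[:,1]/c[:,2]*d['fy']+d['cy']-v0+.5],1)*S-.5
        cv2.fillConvexPoly(im,cv2.convexHull((uv*16).round().astype(np.int32)),255,shift=4)
    return cv2.resize(im,(u1-u0,v1-v0),interpolation=cv2.INTER_AREA)/255.
def window(d,parts,p,z0,m=6):
    T=d['camera_from_world'];c=(np.vstack(parts)+[p[0],p[1],z0])@T[:3,:3].T+T[:3,3]
    u=c[:,0]/c[:,2]*d['fx']+d['cx'];v=c[:,1]/c[:,2]*d['fy']+d['cy']
    return int(u.min()-m),int(u.max()+m),int(v.min()-m),int(v.max()+m)
def fit(d,parts,p0,lo_hi,z0=0,hole=None,ign=None):
    win=window(d,parts,p0,z0); u0,u1,v0,v1=win
    I=d['pixels'][v0:v1,u0:u1].astype(float); g=lo_hi(I)
    W=np.ones_like(g)
    if ign is not None: W-=cv2.dilate(ren(d,ign,p0,z0,win),np.ones((5,5)))
    def cost(q):
        p=np.array(p0)+np.array(q)/[1000,1000,100]
        m=ren(d,parts,p,z0,win)
        if hole: m=m-ren(d,hole,p,z0,win)
        return (W*(m-g)**2).sum()
    best=min((minimize(cost,s,method='Nelder-Mead',options=dict(initial_simplex=np.array(s)+np.array([[0,0,0],[4,0,0],[0,4,0],[0,0,5.]]),xatol=.02,fatol=.01)) for s in([0,0,0],[3,-3,-5],[-3,3,5])),key=lambda o:o.fun)
    return np.array(p0)+best.x/[1000,1000,100],best.fun
def soft(fg,bg): return lambda I: np.clip((I.max(2)-bg)/(fg-bg),0,1)
def sat(I): # mask: grey (not greenish-bright) or coloured grip
    desk=np.median(I[:3].reshape(-1,3),0); 
    return np.clip(np.linalg.norm(I-desk,axis=2)/40-.5,0,1)
K=[box(40,74,-76,-20,5,45)]
E
cat > run1.py <<'E'
from fit import *
for n in('top','side'):
    d=load(n+'0')
    print(n,'a',fit(d,A,[.523,.193,-.06],sat)); print(n,'b',fit(d,B,[.468,.362,-.2],sat))
    print(n,'c',fit(d,C,[.60,-.078,0],soft(45,75),hole=G,ign=K))
E
python3 run1.py; python3 - <<'E'
from h import *
d=load('top0');I=d['pixels'].max(2);print(I[160:222:4,312:384:4]);print(d['pixels'][240,[150,160,170]],d['pixels'][210,[150,160]])
d=load('side0');print(d['pixels'].max(2)[240:300:4,234:306:4])
E
```

```text
top a (array([ 0.5314683 ,  0.19580109, -0.10537136]), np.float64(47.078465578813855))
top b (array([ 0.47544714,  0.36289556, -0.20979048]), np.float64(94.17952338715483))
top c (array([ 0.60069534, -0.07311339, -0.02625313]), np.float64(335.53019214329333))
side a (array([ 0.53000176,  0.19468269, -0.12570968]), np.float64(27.846663982520035))
side b (array([ 0.45235434,  0.38759888, -0.1986161 ]), np.float64(847.3998099888651))
side c (array([ 0.6009411 , -0.07505455, -0.03520667]), np.float64(1278.9288856925314))
[[160 158 159 156 159 159 160 161 156 159 158 160 159 162 160 160 160  12]
 [156  88  56  68  85  98  80  93  98 108 147 145 103 102 127 153 160  14]
 [150  55  56  17  21  19  22  25  25  64  14  20   6  10  77  46  90  16]
 [149  57  23  22  20  19  22  22  21  21  18  18  65  18   9  91  84  22]
 [151  58  23  17  19  16  19  20  21  18  17  20  21  18  13  13  43  40]
 [151  56  23  57  59  60  58  60  57  59  54  36  31  36  32  14  46  40]
 [154  54  22  55  60  58  57  57  56  55  33  34  38  36  32  15  32  41]
 [150  56  23  58  59  56 129 144 134 103  96  92  3
[... 1126 characters left out ...]
 78  60  62  59  95 171]
 [116 110  52  59  69  81 138 158 166 163  87  83  82  53  59  60  74 173]
 [119 108  47  57  65  66 122 140 163 175  85  83  81  58  59  56  66 162]
 [117 117  49  54  64  64 116 135 134 135  86  83  87  59  58  52  52 146]
 [119 115  49  55  62  64 103 137 135 138  86  72  82  57  55  52  59 139]
 [117 116  45  50  63  61  94 140 138 138 106  62  62  62  56  58  52 133]
 [120 112  49  47  60  67  68  74  71  64  63  62  62  60  63  50  44  98]
 [117 116  48  46  63  63  65  66  64  63  59  64  64  62  57 113  87  75]
 [120 113  51  47  63  63  57  58  59  58  56  60  62  62  49 144  57  62]
 [117 118  63  49  51  48  47  49  47  49  52  54  62  63  73  91  93 108]]
```

```bash
cat > run1.py <<'E'
from fit import *
def sat2(I):
    desk=np.percentile(I.reshape(-1,3),80,axis=0); return np.clip((np.linalg.norm(I-desk,axis=2)-40)/25,0,1)
tiles=[]
for n,c in(('top',(68,95)),('side',(90,112))):
    d=load(n+'0')
    for nm,parts,p0,f,h,ig in(('a',A,[.531,.195,-.1],sat2,None,None),('b',B,[.4755,.363,-.2],sat2,None,None),('c',C,[.60,-.075,-.03],soft(*c),G,K)):
        p,e=fit(d,parts,p0,f,hole=h,ign=ig); print(n,nm,p.round(4),round(e,1))
        win=window(d,parts,p,0,8); u0,u1,v0,v1=win; k=5 if n=='top' else 5
        I=cv2.resize(d['pixels'][v0:v1,u0:u1,::-1],None,fx=k,fy=k,interpolation=cv2.INTER_CUBIC)
        m=ren(d,parts,p,0,win)-(ren(d,h,p,0,win) if h else 0)
        mm=(cv2.resize(m,(I.shape[1],I.shape[0]),interpolation=cv2.INTER_LINEAR)>.5).astype(np.uint8)
        cs,_=cv2.findContours(mm,cv2.RETR_LIST,cv2.CHAIN_APPROX_NONE); cv2.drawContours(I,cs,-1,(0,0,255),1)
        I=cv2.resize(I,(264,int(I.shape[0]*264/I.shape[1]))) if I.shape[1]*290<I.shape[0]*0+264*I.shape[0] or 1 else I
        if I.shape[0]>295: I=cv2.resize(I,(int(I.shape[1]*295/I.shape[0]),295))
        t=np.zeros((298,266,3),np.uint8); t[:I.shape[0],:I.shape[1]]=I; tiles.append(t)
cv2.imwrite('pics/ov.png',np.vstack([np.hstack(tiles[:3]),np.hstack(tiles[3:])]))
E
python3 run1.py
```

```text
top a [ 0.5316  0.1957 -0.1075] 42.0
top b [ 0.4759  0.3623 -0.2082] 77.7
top c [ 0.6009 -0.0739 -0.0306] 204.5
side a [ 0.5298  0.1945 -0.1131] 20.0
side b [ 0.4738  0.3617 -0.2134] 253.2
side c [ 0.5986 -0.0738 -0.037 ] 235.6
```

View pics/ov.png

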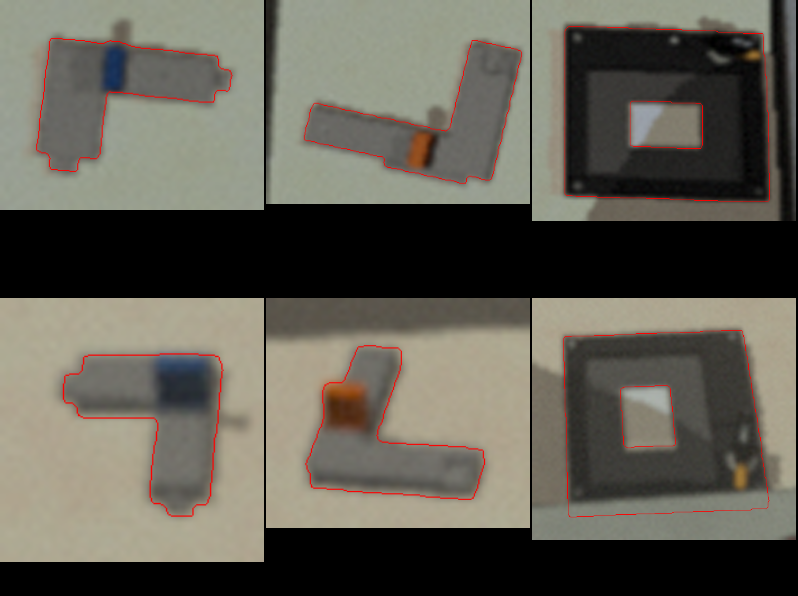

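The fitted outlines follow both masks and the glass closely in both cameras; the side view's near carrier edge is hidden by the baseboard. The cameras differ by about 2 mm, so I average them. Next I pick mask_a and check it while held above the pocket.

```bash
cat >> h.py <<'E'
PA=np.array([.5307,.1951,-.110]); PB=np.array([.4748,.3620,-.211]); PC=np.array([.5998,-.0739,-.033])
H=.034  # TCP above mask origin when gripped
def down(yaw,tilt=0): return (R.from_euler('z',yaw)*R.from_euler('y',-tilt)*R.from_euler('x',np.pi)).as_quat()
def c2w(x,y,z,C=None):
    C=PC if C is None else C
    return np.append(C[:2]+R.from_euler('z',C[2]).as_matrix()[:2,:2]@[x/1000,y/1000],z/1000)
def st(t=''): print(t,'t',round(r.current_t(),2),'p',r.current_tool_pos().round(4) if hasattr(r.current_tool_pos(),'round') else r.current_tool_pos(),'F',np.round(r.current_contact_force(),1),'op',round(r.current_opening(),3),'ff',np.round(r.current_finger_force(),1))
E
python3 - <<'E'
from h import *
q=down(PA[2])
r.move_to([.36,.05,.25],down(0)); st('mid')
r.set_gripper(.5)
r.move_to([PA[0],PA[1],.10],q); st('above')
r.move_linear([PA[0],PA[1],H],vel=.1); st('down')
r.set_gripper(0,squeeze=60); st('grip')
r.move_linear([PA[0],PA[1],.10],vel=.15); st('lift')
s=c2w(29.5,24,90); 
r.move_to(s,down(PC[2])); st('over')
r.sleep(.2)
shot('top','top1'); shot('side','side1')
I=load('top1')['pixels'][150:230,290:390,::-1];J=load('side1')['pixels'][210:310,220:320,::-1]
cv2.imwrite('pics/m1.png',np.hstack([cv2.resize(x,(400,400),interpolation=cv2.INTER_CUBIC) for x in(I,J)]))
E
```

```text
mid t 2.19 p [0.3603 0.0496 0.25  ] F [-0.   0.2 -0.5] op 1.002 ff 0.0
above t 3.73 p [0.5307 0.1947 0.1008] F [ 0.3 -0.2  1. ] op 0.503 ff 0.0
down t 4.54 p [0.531  0.1952 0.0345] F [ 0.2 -0.4 -0.5] op 0.499 ff 0.0
grip t 4.94 p [0.5311 0.1952 0.0347] F [-0.5  0.3  5.8] op 0.099 ff 59.2
lift t 5.53 p [0.5303 0.195  0.0994] F [ 0.2  0.2 -1.4] op 0.099 ff 58.5
over t 6.57 p [ 0.6297 -0.0497  0.0896] F [ 0.6  0.7 -1.2] op 0.102 ff 58.5
```

View pics/m1.png

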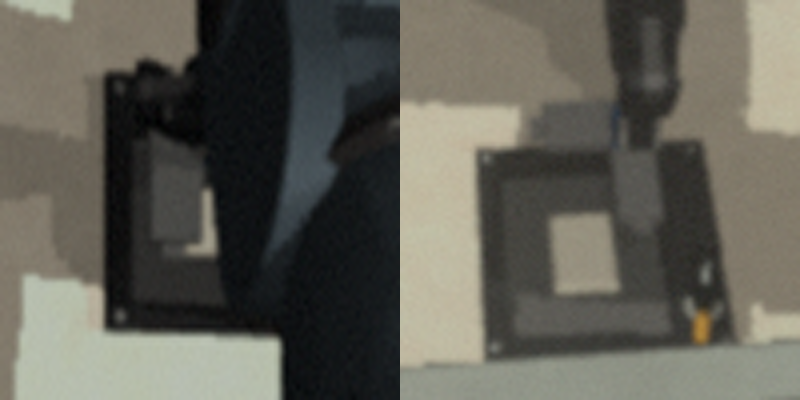

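The mask is held level over the pocket in both views, with its arm and bar on the correct sides. I'll lower it, watching the force.

```bash
cat >> h.py <<'E'
def lower(xy,z0,z1,dz=.002,lim=10,vel=.04,rot=None):
    f0=np.array(r.current_contact_force())
    for z in np.arange(z0,z1-1e-6,-dz):
        r.move_linear([xy[0],xy[1],z],rot,vel=vel); f=np.array(r.current_contact_force())-f0
        if np.linalg.norm(f)>lim: break
    print('lower end z',round(z,4),'dF',f.round(1)); return f
E
python3 - <<'E'
from h import *
s=c2w(29.5,24,0)
r.move_linear([*s[:2],.056],vel=.1); r.sleep(.2); st('pre')
lower(s,.054,.0385,lim=8); st('low'); print(np.round(r.current_torque(),2))
E
```

```text
pre t 7.56 p [ 0.6304 -0.0509  0.0566] F [ 0.1  0.6 -0.5] op 0.099 ff 58.5
lower end z 0.04 dF [ 5.6 -0.4  1.4]
low t 9.56 p [ 0.6309 -0.051   0.0401] F [5.7 0.2 0.8] op 0.101 ff 58.8
[-0.01 -1.02  0.19]
```

```bash
python3 - <<'E'
from h import *
s=c2w(29.5,24,0)
r.move_linear([s[0]+.0005,s[1],.0392],vel=.03); st('press')
r.set_gripper(.45); r.sleep(.2); st('rel')
r.move_linear([s[0],s[1],.12],vel=.2)
r.move_to([.36,.12,.2],down(0)); st('away')
d=shot('top','top2'); e=shot('side','side2')
P=cloud(d)
Rz=R.from_euler('z',PC[2]).as_matrix(); q=(P.reshape(-1,3)-[PC[0],PC[1],0])@Rz*1000
for nm,x0,x1,y0,y1 in(('bar-',20,39,-24,0),('barmid',20,39,-10,14),('bar+',20,39,36,56),('arm',-14,10,32,56),('floor',-38,-22,-50,50)):
    k=(q[:,0]>x0)&(q[:,0]<x1)&(q[:,1]>y0)&(q[:,1]<y1)&(q[:,2]<25)&(q[:,2]>0); print(nm,k.sum(),q[k,2].mean().round(2))
I=d['pixels'][150:230,300:390,::-1];J=e['pixels'][230:310,230:320,::-1]
cv2.imwrite('pics/m2.png',cv2.convertScaleAbs(np.hstack([cv2.resize(x,(400,356),interpolation=cv2.INTER_CUBIC) for x in(I,J)]),alpha=1.8))
E
```

```text
press t 9.81 p [ 0.6311 -0.051   0.0397] F [ 2.3 -0.2  6.4] op 0.105 ff 59.6
rel t 10.4 p [ 0.6305 -0.0509  0.0391] F [ 0.6  0.4 -0.3] op 0.447 ff 0.0
away t 12.2 p [0.3609 0.1199 0.1999] F [0.5 0.6 1.6] op 0.451 ff 0.0
bar- 71 13.78
barmid 76 14.09
bar+ 60 14.47
arm 96 14.29
floor 260 5.13
```

View pics/m2.png

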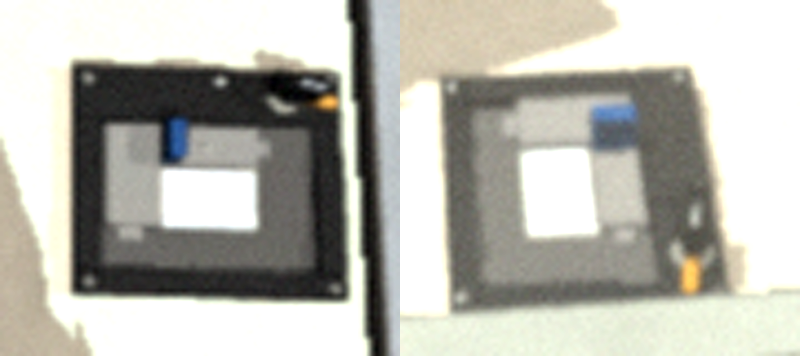

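mask_a lies in place: blue grip at (176,139) in the left view, bar and arm round the glass, and top heights of 14 mm everywhere. Next I pick mask_b and bring it over the pocket tilted.

```bash
cat >> h.py <<'E'
def bpose(ox,oy,oz,t,C=None,h=H):
    "TCP for mask_b origin at carrier mm, tilt t"
    p=c2w(ox-h*1000*np.sin(t),oy,oz+h*1000*np.cos(t)); return p,down(PC[2],t)
E
python3 - <<'E'
from h import *
q=down(PB[2])
r.move_to([PB[0],PB[1],.10],q); r.move_linear([PB[0],PB[1],H],vel=.1); st('down')
r.set_gripper(0,squeeze=80); st('grip')
r.move_linear([PB[0],PB[1],.12],vel=.15); st('lift')
r.move_to(*bpose(-23.2,-18,70,.4)); st('over')
p,q=bpose(-23.2,-18,30,.4); r.move_linear(p,q,vel=.08); r.sleep(.2); st('low'); print('cmd',p)
e=shot('side','side3')
J=e['pixels'][190:310,210:330,::-1]
cv2.imwrite('pics/m3.png',cv2.convertScaleAbs(cv2.resize(J,(600,600),interpolation=cv2.INTER_CUBIC),alpha=1.6))
E
```

```text
down t 14.21 p [0.4751 0.3622 0.0345] F [ 0.2 -0.2 -0.6] op 0.451 ff 0.0
grip t 14.58 p [0.4751 0.3623 0.0349] F [-2.2  0.4  5.7] op 0.094 ff 79.3
lift t 15.31 p [0.4743 0.3617 0.1192] F [-0.   0.1 -1.8] op 0.1 ff 78.4
over t 17.0 p [ 0.563  -0.09    0.1012] F [-0.1  0.3 -1.1] op 0.096 ff 78.3
low t 17.85 p [ 0.5631 -0.0908  0.0618] F [ 0.7 -0.4 -0.9] op 0.097 ff 78.4
cmd [ 0.56278572 -0.09068789  0.06131607]
```

View pics/m3.png

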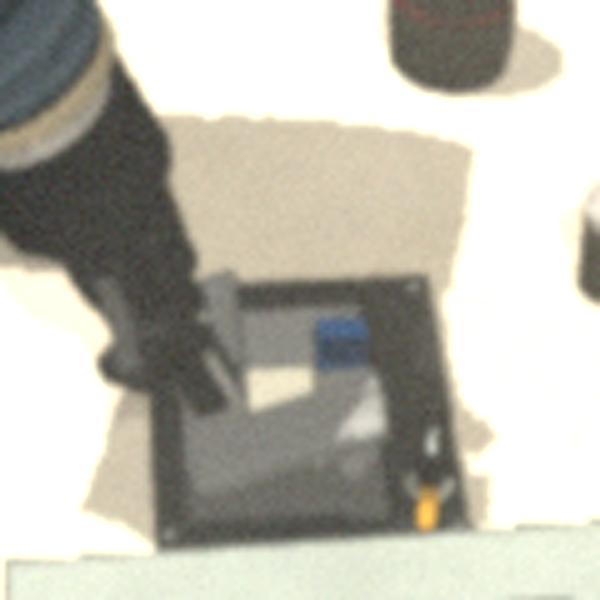

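mask_b is tilted with its +x end up (arm end at about 375,400) and its tongue side over the -x part of the pocket. I'll lower it and slide it in towards -x.

```bash
python3 - <<'E'
from h import *
f0=np.array(r.current_contact_force())
def step(ox,oz,t=.4,vel=.03):
    p,q=bpose(ox,-18,oz,t); r.move_linear(p,q,vel=vel); f=np.array(r.current_contact_force())-f0
    print(ox,oz,'dF',f.round(1),'err mm',((np.array(r.current_tool_pos())-p)*1000).round(2)); return f
ok=True
for z in (22,18,16,14,13,12.2):
    if np.linalg.norm(step(-23.2,z))>9: ok=False;break
if ok:
    for x in np.arange(-24.2,-31.3,-1):
        if np.linalg.norm(step(round(x,1),12.2))>10: break
print(np.round(r.current_torque(),2)); st()
E
```

```text
-23.2 22 dF [-0.3  0.5  0.6] err mm [-0.14  0.03 -0.3 ]
-23.2 18 dF [0.2 0.3 0.9] err mm [-0.04  0.02 -0.2 ]
-23.2 16 dF [-0.9 -0.6  0.9] err mm [-0.1   0.01 -0.14]
-23.2 14 dF [-0.1  0.   0.5] err mm [-0.05  0.02 -0.11]
-23.2 13 dF [-1.8  1.1  5.8] err mm [ 0.15 -0.04  0.3 ]
-23.2 12.2 dF [-6.   1.5 15.6] err mm [ 0.35 -0.07  0.9 ]
[0.18 0.53 0.06]
 t 19.6 p [ 0.5631 -0.0908  0.0444] F [-5.8  1.4 14.4] op 0.092 ff 80.8
```

The contact force and moment point to the tongue's tip touching the floor about 1 mm early, because it is gripped slightly low. I'll raise it a little and slide.

```bash
python3 - <<'E'
from h import *
def step(ox,oz,t=.4,vel=.03):
    p,q=bpose(ox,-18,oz,t); r.move_linear(p,q,vel=vel); f=np.array(r.current_contact_force())
    print(ox,oz,'F',f.round(1),'err mm',((np.array(r.current_tool_pos())-p)*1000).round(2),np.round(r.current_torque(),2)); return f
step(-23.2,13.2)
for x in np.arange(-24.2,-32.3,-1):
    if np.linalg.norm(step(round(x,1),13.1))>10: break
st()
E
```

```text
-23.2 13.2 F [-0.9  0.2  3.8] err mm [ 0.18 -0.06  0.13] [ 0.08  0.16 -0.  ]
-24.2 13.1 F [2.6 0.7 2.8] err mm [ 0.47 -0.18  0.26] [ 0.02 -0.34  0.  ]
-25.2 13.1 F [3.7 0.8 3. ] err mm [ 0.33 -0.2   0.23] [-0.04 -0.48 -0.01]
-26.2 13.1 F [ 2.7 -0.6  3.9] err mm [ 0.21 -0.11  0.22] [-0.13 -0.53 -0.08]
-27.2 13.1 F [ 4.3 -0.9  3.8] err mm [ 0.27 -0.1   0.21] [-0.13 -0.84  0.05]
-28.2 13.1 F [9.5 0.6 0. ] err mm [ 0.91 -0.18  0.36] [ 0.   -1.52  0.1 ]
-29.2 13.1 F [14.1  2.  -1.9] err mm [ 1.62 -0.29  0.61] [ 0.3  -2.2   0.24]
 t 21.35 p [ 0.5584 -0.0908  0.045 ] F [14.1  2.  -1.9] op 0.091 ff 78.2
```

```bash
python3 - <<'E'
from h import *
for t in np.arange(.40,.04,-.04):
    ox=-29.3+1.7*np.cos(t); oz=5.7+18.7*np.sin(t)
    p,q=bpose(ox,-18,oz,t); r.move_linear(p,q,vel=.03); f=np.array(r.current_contact_force())
    print(round(t,2),'F',f.round(1),'err mm',((np.array(r.current_tool_pos())-p)*1000).round(2),np.round(r.current_torque(),2))
    if np.linalg.norm(f)>18: break
st()
e=shot('side','side4')
cv2.imwrite('pics/m4.png',cv2.convertScaleAbs(cv2.resize(e['pixels'][210:310,220:320,::-1],(600,600),interpolation=cv2.INTER_CUBIC),alpha=1.6))
E
```

```text
0.4 F [ 5.2 -0.2  5.4] err mm [ 0.57 -0.17  0.37] [-0.   -1.12  0.04]
0.36 F [ 4.8 -2.3  6. ] err mm [ 0.59 -0.24  0.39] [-0.31 -0.97 -0.07]
0.32 F [ 4.4 -2.1  7.2] err mm [ 0.56 -0.27  0.33] [-0.55 -0.9  -0.1 ]
0.28 F [ 5.6 -3.3  7.9] err mm [ 0.49 -0.2   0.28] [-0.56 -0.97 -0.08]
0.24 F [ 4.4 -2.3  8. ] err mm [ 0.42 -0.1   0.22] [-0.57 -0.87 -0.06]
0.2 F [ 4.5 -2.5  8.1] err mm [ 0.32 -0.02  0.15] [-0.53 -0.78 -0.1 ]
0.16 F [ 4.  -2.7 10.2] err mm [0.21 0.07 0.09] [-0.48 -0.69  0.01]
0.12 F [ 3.8 -2.5  9.9] err mm [0.12 0.15 0.08] [-0.41 -0.56 -0.06]
0.08 F [ 2.9 -1.3 11.2] err mm [-0.01  0.21  0.03] [-0.45 -0.42 -0.03]
 t 23.65 p [ 0.5689 -0.0907  0.0411] F [ 2.9 -1.3 11.2] op 0.095 ff 81.1
```

View pics/m4.png

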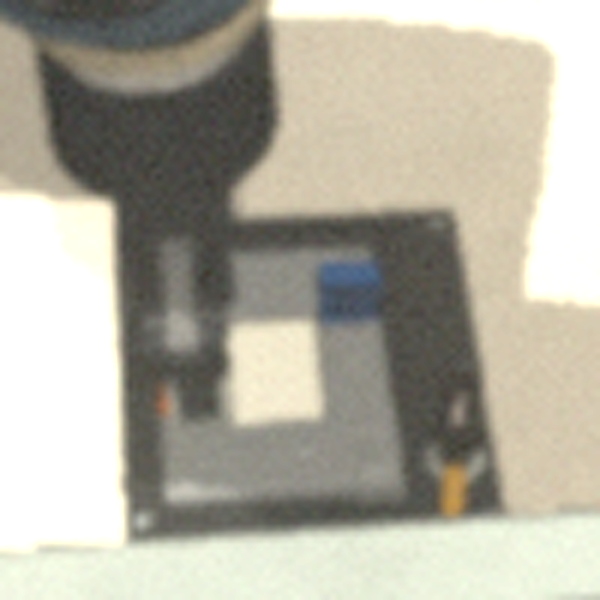

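The image shows mask_b swung nearly flat round the glass (arm along 165–405, 420–495). I'll finish the swing, release and check.

```bash
python3 - <<'E'
from h import *
for t in (.04,.0):
    p,q=bpose(-29.3+1.7*np.cos(t),-18,5.9+18.7*np.sin(t),t); r.move_linear(p,q,vel=.03); print(np.round(r.current_contact_force(),1),np.round(r.current_torque(),2))
r.set_gripper(.35); r.sleep(.3); st('rel'); print(np.round(r.current_torque(),2))
p,q=bpose(-29.3,-18,90,0); r.move_linear(p,q,vel=.2)
r.move_to([.36,.12,.2],down(0)); st('away')
d=shot('top','top5'); e=shot('side','side5')
P=cloud(d)
Rz=R.from_euler('z',PC[2]).as_matrix(); q=(P.reshape(-1,3)-[PC[0],PC[1],0])@Rz*1000
for nm,x0,x1,y0,y1 in(('A bar',20,39,-20,14),('A arm',-10,10,32,56),('B bar+',-38,-21,25,56),('B bar-',-38,-21,-56,-32),('B arm mid',-14,10,-56,-32),('B arm end',14,28,-56,-32),('rail-x',-54,-46,-40,40)):
    k=(q[:,0]>x0)&(q[:,0]<x1)&(q[:,1]>y0)&(q[:,1]<y1)&(q[:,2]<25)&(q[:,2]>0); print(nm,k.sum(),q[k,2].mean().round(2))
I=d['pixels'][150:225,305:390,::-1];J=e['pixels'][230:310,230:320,::-1]
cv2.imwrite('pics/m5.png',cv2.convertScaleAbs(np.hstack([cv2.resize(x,(400,356),interpolation=cv2.INTER_CUBIC) for x in(I,J)]),alpha=1.8))
E
```

```text
[ 1.7 -1.3 10.3] [-0.34 -0.28 -0.01]
[ 0.9 -1.9 12.1] [-0.37 -0.14  0.01]
rel t 24.84 p [ 0.5716 -0.0909  0.0398] F [-0.1  0.3  0.1] op 0.352 ff 0.0
[0.   0.02 0.04]
away t 26.58 p [0.3608 0.1197 0.1998] F [ 0.9 -0.3 -0.4] op 0.351 ff 0.0
A bar 102 14.15
A arm 80 14.12
B bar+ 89 14.41
B bar- 62 14.45
B arm mid 92 14.24
B arm end 56 14.02
rail-x 104 13.97
```

View pics/m5.png

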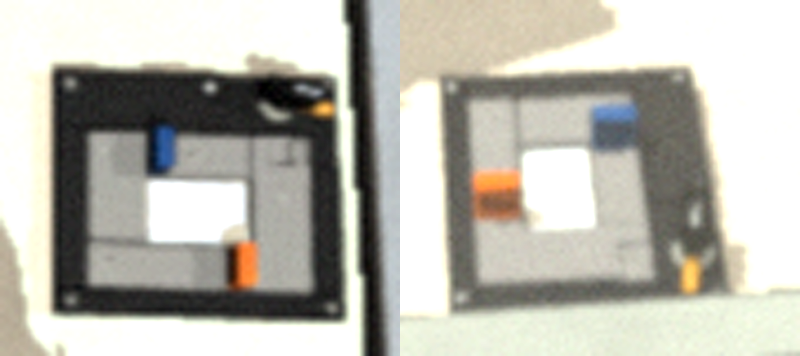

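Both masks lie flat round the glass: blue grip at (161,149), orange at (244,265), and tops at 14 ±0.5 mm. Now I plan the fastener turn.

```bash
python3 - <<'E'
from h import *
k=c2w(60,-44,47); print(k)
P=np.vstack([cloud(load(n)).reshape(-1,3) for n in('top5','side5')])
dd=np.linalg.norm(P[:,:2]-k[:2],axis=1)
for lo,hi in((0,.03),(.03,.05),(.05,.065),(.065,.08),(.08,.1),(.1,.13)):
    m=(dd>=lo)&(dd<hi)&(P[:,2]<.3); print(lo,m.sum(),np.percentile(P[m,2],[50,95,99]).round(3))
m=(dd<.03)&(P[:,2]>.036)&(P[:,2]<.05); x=P[m]; print(x.mean(0),'spread',np.ptp(x,axis=0)); 
Q=P[(dd>.05)&(dd<.13)&(P[:,2]>.05)&(P[:,2]<.3)]; print(Q.min(0),Q.max(0))
for s in(1,-1):
    for a in(0,.8,1.6): 
        for z in(.047,.12): print(s,a,z,r.inverse_kinematics([*k[:2],z],down(PC[2]+s*np.pi/2-a)))
E
```

```text
[ 0.6583156  -0.11985568  0.047     ]
0 894 [0.011 0.042 0.044]
0.03 1441 [0.012 0.03  0.032]
0.05 1713 [0.013 0.031 0.032]
0.065 2232 [0.014 0.032 0.038]
0.08 3474 [0.015 0.032 0.038]
0.1 7442 [0.027 0.078 0.08 ]
[ 0.65822978 -0.12010506  0.04138685] spread [0.0164335  0.03329438 0.00916397]
[ 0.75484585 -0.14860801  0.05009186] [ 0.7880404  -0.08041623  0.08165018]
1 0 0.047 [-2.49640121e-01  8.06561295e-01  1.44128996e+00 -4.44089210e-16
  8.93741394e-01 -2.16640121e-01]
1 0 0.12 [-2.49640121e-01  7.08834854e-01  1.41819654e+00 -4.44089210e-16
  1.01456126e+00 -2.16640121e-01]
1 0.8 0.047 [-2.49640121e-01  8.06561295e-01  1.44128996e+00 -4.44089210e-16
  8.93741394e-01  5.83359879e-01]
1 0.8 0.12 [-2.49640121e-01  7.08834854e-01  1.41819654e+00 -4.44089210e-16
  1.01456126e+00  5.83359879e-01]
1 1.6 0.047 [-2.49640121e-01  8.06561295e-01  1.44128996e+00 -4.44089210e-16
  8.93741394e-01  1.38335988e+00]
1 1.6 0.12 [-2.49640121e-01  7.08834854e-01  1.41819654e+00 -4.44089210e-16
  1.01456126e+00  1.38335988e+00]
-1 0 0.047 None
-1 0 0.12 None
-1 0.8 0.047 [-0.24964012  0.80656129  1.44128996  0.          0.89374139 -2.55823277]
-1 0.8 0.12 [-0.24964012  0.70883485  1.41819654  0.          1.01456126 -2.55823277]
-1 1.6 0.047 [-0.24964012  0.80656129  1.44128996  0.          0.89374139 -1.75823277]
-1 1.6 0.12 [-0.24964012  0.70883485  1.41819654  0.          1.01456126 -1.75823277]
```

```bash
python3 - <<'E'
from h import *
k=c2w(60,-44,47); y0=PC[2]+np.pi/2
r.move_to([*k[:2],.12],down(y0)); lower(k,.11,.047,dz=.0315,vel=.08); st('at')
r.set_gripper(0,squeeze=50); r.sleep(.1); st('grip')
q0=np.array(r.inverse_kinematics(k,down(y0)))
for a in(.3,.6,.8,1.0,1.15,1.3,1.42,1.52,1.58):
    q=q0.copy(); q[5]+=a; r.set_joints(q); print(a,'q6',round(r.current_q()[5]-q0[5],3),'F',np.round(r.current_contact_force(),1),'M',np.round(r.current_torque(),2))
st('turned')
E
```

```text
lower end z 0.047 dF [1.3 0.2 1. ]
at t 29.77 p [ 0.6582 -0.1198  0.0467] F [1.  0.  0.3] op 0.351 ff 0.0
grip t 30.17 p [ 0.6579 -0.1201  0.0475] F [-6.6 -1.5  2.7] op 0.125 ff 49.3
0.3 q6 0.301 F [-7.9 -2.   4.4] M [-0.18  1.16 -0.01]
0.6 q6 0.601 F [-9.6 -1.1  6.6] M [-0.08  1.46 -0.06]
0.8 q6 0.801 F [-10.1  -0.4   6.8] M [0.09 1.62 0.05]
1.0 q6 1.001 F [-11.5   1.3   7.9] M [ 0.28  1.71 -0.03]
1.15 q6 1.151 F [-11.7   2.7   9.2] M [ 0.37  1.83 -0.04]
1.3 q6 1.301 F [-12.1   3.1   9. ] M [ 0.52  1.92 -0.05]
1.42 q6 1.421 F [-12.9   4.7   8.5] M [ 0.6   1.98 -0.15]
1.52 q6 1.521 F [-12.5   5.6   9.7] M [ 0.75  1.94 -0.07]
1.58 q6 1.58 F [-12.5   5.   10.1] M [ 0.82  2.05 -0.04]
turned t 32.85 p [ 0.6567 -0.1189  0.0474] F [-12.5   5.   10.1] op 0.127 ff 50.2
```

```bash
python3 - <<'E'
from h import *
r.set_gripper(.35); r.sleep(.2); st('rel')
p=r.current_tool_pos(); r.move_linear([p[0],p[1],.13],vel=.15)
r.move_to([.36,.12,.2],down(0)); r.sleep(.2); st('away')
d=shot('top','top6'); e=shot('side','side6')
P=cloud(d);Rz=R.from_euler('z',PC[2]).as_matrix(); q=(P.reshape(-1,3)-[PC[0],PC[1],0])@Rz*1000
for nm,x0,x1,y0,y1 in(('A bar',20,39,-20,14),('A arm',-10,10,32,56),('B bar+',-38,-21,25,56),('B arm mid',-14,10,-56,-32)):
    k=(q[:,0]>x0)&(q[:,0]<x1)&(q[:,1]>y0)&(q[:,1]<y1)&(q[:,2]<25)&(q[:,2]>0); print(nm,q[k,2].mean().round(2))
k=(abs(q[:,0]-38)<6)&(abs(q[:,1]+44)<3)&(q[:,2]<60); print('wing z',q[k].round(1))
for nm,c in(('lens',(389,225)),('loupe',(238,258)),('petri',(322,218))): print(nm,world(d,c[0]*.64,c[1]*.64).round(4))
cv2.imwrite('pics/m6.png',cv2.convertScaleAbs(np.hstack([cv2.resize(x,(400,400),interpolation=cv2.INTER_CUBIC) for x in(d['pixels'][155:205,340:390,::-1],e['pixels'][255:305,265:315,::-1])]),alpha=1.8))
E
```

```text
rel t 33.38 p [ 0.6584 -0.1199  0.047 ] F [ 0.4  0.2 -0.5] op 0.349 ff 0.0
away t 35.73 p [0.3605 0.1198 0.1999] F [0.8 0.3 0.8] op 0.352 ff 0.0
A bar 14.17
A arm 14.29
B bar+ 14.35
B arm mid 14.04
wing z [[ 43.3 -42.4  21.3]
 [ 41.8 -43.9  16.6]
 [ 41.6 -46.   18. ]
 [ 39.  -41.1  17.4]
 [ 38.5 -42.7  20.4]
 [ 36.5 -43.4  17.9]
 [ 36.6 -45.9  17.9]
 [ 34.2 -41.4  16.3]
 [ 33.5 -42.8  19.8]
 [ 32.6 -42.9  11.5]
 [ 32.6 -45.2  12.1]]
lens [0.7128 0.17   0.0633]
loupe [0.6657 0.4055 0.0401]
petri [0.7384 0.2793 0.0162]
```

View pics/m6.png

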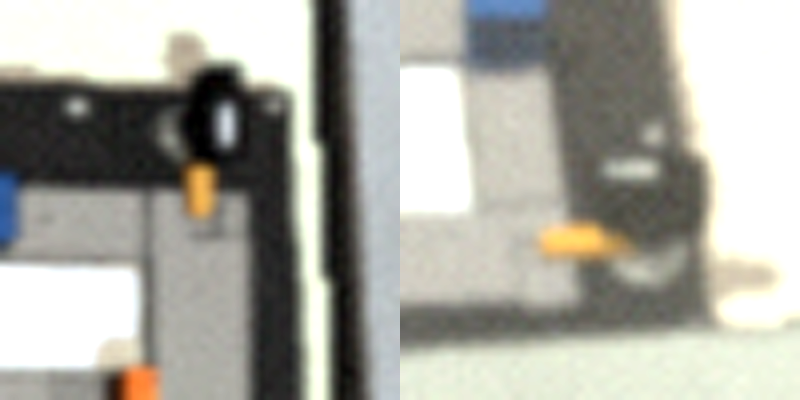

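The wing now points to -x over mask_b's arm at (200,190) in the left view. Its top measures about 18.5 mm: 18.9 is expected in the groove and 21.4 riding on top. The masks are still flat and the bystanders have not moved.

```bash
python3 -c "
from h import *
print(r.hand_in())"
```

```text
the job is handed in; nothing more can be done
None
```

I handed the job in at about 36 s, with no verdict returned: both masks measured flat and home round the glass, and the fastener's wing looks dropped into mask_b's groove, with the lens, loupe and dish where they started.

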